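# Shut and pin the slicer's blade guard

### The job

Make the vegetable slicer safe before cleaning: swing its blade guard fully shut against the stop, then take the lock pin with the steel collar from the utensil block and push it through the holes in the guard and the sloping deck until its collar sits flush on the guard, and let go. Leave the other utensils and dishes where they are.

Things in the scene. Friction and masses are not known exactly. Their poses are not given: they have to be found in the camera images.
- slicer: the vegetable slicer's frame on four legs, 240 mm wide, fixed to the table, origin on the table under its centre; its x is level, towards the deck's uphill side, y to the left, z up
- deck: the slicer's steel deck, 260 mm long (its x, uphill, away from the robot's side) x 250 mm wide (its y) x 12 mm thick, sloping 30 degrees; origin at the centre of its upper face, 120 mm above the table; its z is the normal of the sloping face. A low rail 14 mm high runs along each side; a 16 mm stop block stands just uphill of the shut guard
- deck_hole (a point): the lock hole through the deck, 15.5 mm in diameter, 12 mm deep and open below, its axis along the deck's z; the point is at the deck's upper face, at (40, -80, 0) mm in the deck's frame
- guard (a joint): angle of the blade guard, a white plastic bar 220 x 50 x 6 mm, 3 mm above the deck, pivoting in the deck's plane about a bolt at (40, 85) mm in the deck's frame. 0 = shut against its stop, bar along the deck's -y; positive = open, free end swung downhill (-x); at most 1.15 rad. Stiff: it stays where it is left
- guard_knob (a point): grip height on the guard's round white knob (22 mm in diameter, standing 42 mm off the bar along the deck's z, its top 14 mm above this point), 70 mm from the pivot bolt
- guard_hole (a point): the lock hole near the guard's free end, 15.5 mm in diameter, 6 mm deep, at the bar's upper face, 165 mm from the pivot bolt; when the guard is shut it lies over the deck's hole, 9 mm above the deck's face
- pin: lock pin, 100 mm long, 90 g, upright in one of the block's holes: steel shaft 12 mm across, 55 mm long, chamfered end; flat round steel collar 32 mm across, 5 mm thick, resting on the block; black cylindrical head 24 mm across, from 10 to 45 mm above the collar's underside. Origin on the axis at the collar's underside, z towards the head
- block: wooden utensil block 70 x 200 x 75 mm, fixed, origin on the table under its centre; three holes 17 mm in diameter, 65 mm deep, in a row along its y at -65, 0 and 65 mm
- masher: wooden masher standing in the utensil block (about 96 mm above it), turned from pale wood with a round bulb at the top and no steel collar; a bystander, its origin on its axis at the block's top
- rod: honing rod standing in the utensil block, a square black 16 mm handle 79 mm tall on a square foot; a bystander, origin on its axis at the block's top
- dish: small white ceramic bowl, 66 mm across, 32 mm tall, a bystander, origin under its centre
- shaker: glass shaker jar with a steel cap, 44 mm across, 85 mm tall, a bystander, origin under its centre
- pan: empty open steel pan 130 x 220 x 60 mm, a bystander, origin under its centre
- spoon: wooden spoon 180 mm long lying on the table, a bystander
There are look-alikes about, which are no part of the job. What is shaped like the pin but red or yellow is not meant.

How it is judged:
On the way, in this order (a step that is already met when the one before it is completed fails the run):
1. the guard is swung shut against its stop (value of joint guard below 0.04 rad), for 0.2 s.
2. the pin is through the guard and the deck, collar flush on the guard (value of joint guard below 0.04 rad and distance between pin and guard_hole below 0.005 m and angle between the z axis of pin and the z axis of deck, either way round below 0.12 rad), for 0.2 s.
At the end, for the whole second after the job is handed in: the guard is shut (within 0.04 rad), the pin stands square to the deck (within 0.12 rad) with its collar's underside within 5 mm of the guard hole's mouth, at rest and released; the other things have not been moved more than 30 mm (all of step 2 and linear speed of pin below 0.02 m/s); the robot touches nothing.
It fails at once if another utensil or dish was moved more than 30 mm (distance of any of masher, rod, dish, shaker, pan, spoon from where it was at the start of the episode above 0.03 m).
It also fails if it takes over 54 s, if anything falls off the work surface, if the arm or the gripper's body presses on something with over 40 N, if the wrist force passes 120 N, or if a joint passes its speed limit or range.

### The arm

A 6-joint arm with a two-finger parallel gripper is mounted at the origin on the work surface. World frame = base frame: x ahead of the robot, y to its left, z up, the work surface at z = 0. Lengths are in m, angles in rad, forces in N, time in s.
With the tool pointing down it reaches from about 0.375 to 0.975 m from the base axis. Payload 3.8 kg.
Tool frame: the origin (TCP) lies midway between the tips of the shut fingers; the grasp point (between the pads) lies 19 mm behind it; z points along the fingers, y is the direction in which the jaws open and shut (so a half turn about z gives the same grasp; the last joint's range is limited). The gripper opens to 85 mm and grips with 20 to 120 N. Pads are 22 mm wide; open, the fingers measure 114 mm over their backs; the gripper's body (76 mm by 85 mm) begins 54 mm behind the grasp point. The pads swing forward as they close: fully open they stand 13 mm farther back than shut.
Start: joints at [-1.246, 0.264, 1.604, -0, 1.274, -0.037], TCP at [0.239, -0.631, 0.231] pointing down, gripper open.
Joint ranges: [-2.63, 2.63], [-0.94, 2.18], [0.31, 2.57], [-1.31, 4.45], [0, 2.66], [-2.55, 2.55]. Speed limits (rad/s): [2.57, 2.57, 3.14, 3.14, 3.14, 3.14].

### API

Orientations are given as a rotation vector (axis times angle).
In Python, from workcell import bot gives the robot as it stands.
- The arm moves only by the tool drive_tool, never from a script. Its argument "steps" is a list of rows, each a list of 2 entries, a list of its own where there are three numbers: the shift along the tool's x, y, z in mm, then the turn about the tool's z in degrees. In form: [[[dx, dy, dz], twist], ...]. A call has 1 to 8 rows; each row shifts and turns the commanded pose from where the row before left it, along the tool's axes as they then stand; what a row does not reach is not made up. A row lasts 1/12 s, in which the tool goes at most 41.7 mm and 7.16 degrees, less where a joint would pass 70% of its speed; a pose out of reach is approached as far as the arm can. A call is refused whole if a number of a shift passes 41.7 or a number of a turn 7.16, either way. A call with a gripper value outside its range is refused whole. "jaw" is the opening, from 0 (shut) to 1 (fully open), set as the call begins (left out, the last holds). The fingers move at their own pace and stop on an object; "force" is the grip in N (left out, the last holds). Time passes only in rows, so rows that do not move let the fingers close. It gives the time, the measured TCP pose, the force and the opening at its end, in the units of the state.
- bot.read_state(): the state, without advancing time (a new reading comes with each control period).
- bot.read_camera(name): name is "scene" or "side" or "wrist"; returns the picture (400x640x3 uint8, red, green, blue); there is no depth.
- bot.camera_info(name): a dict with "fx", "fy", "cx", "cy" (pixels), "position" and "attitude" of the camera in the world. Camera axes: x right, y down, z forward; pixel columns grow to the right and rows downward; lengths in m; the calibration is good to about 2 mm. A picture is of the moment at which its call begins: read the wrist's pose just before it. camera_info takes no time and is no camera call; for the wrist camera it gives the pose at the moment of the call.
- bot.finish_job(): hands the job in, once; it reports no verdict.
The state is a dict: "time": time; "q": joint angles; "joint_vel": joint speeds; "joint_torque": joint torques, N m; "tool_pos": TCP position; "tcp_rot": TCP orientation; "wrist_force": force on the tool from outside, world axes, zero at the start; "torque": the same for the moment, N m; "width": opening from 0.0 (shut) to 1.0 (fully open).
Only numpy, scipy, OpenCV 4.12 (cv2) and the standard library are available. Lean on these libraries where they do the work, as an engineer would, in place of code of your own. Each camera call takes 0.05 s, during which the arm holds its last target.

## Working session

There is one attempt and no reset: what is moved stays moved. The work goes in short steps, Python scripts to look and compute and a tool call to move; the robot and the scene stay as the last step left them, time stands still between calls to the robot, and variables do not carry over. Pictures are saved under pics/ and viewed, and the job is handed in when it is done.

Besides the shell and the picture viewer there is one more tool, called after "Emit:" as name(argument=value, ...) on one line, values as JSON. drive_tool: Moves the arm, as the interface text tells. Its arguments: {"type":"object","properties":{"steps":{"type":"array","items":{"type":"array"}},"jaw":{"type":"number"},"force":{"type":"number"}},"required":["steps"]}

```bash
mkdir -p pics; ls
python3 - <<'E'
from workcell import bot
import cv2
s=bot.read_state();print(s)
for n in("scene","side","wrist"):
    print(n,bot.camera_info(n)); cv2.imwrite(f"pics/{n}0.png",bot.read_camera(n)[:,:,::-1])
E
```

```text
pics
{'time': 0.0, 'q': array([-1.24591983e+00,  2.64786677e-01,  1.60540597e+00,  2.61674082e-05,
        1.27368140e+00, -3.69133855e-02]), 'joint_vel': array([ 1.19215669e-03,  2.96733817e-05, -5.49859415e-04, -8.30187416e-05,
       -1.08857861e-03,  8.84444505e-04]), 'joint_torque': array([-5.01892919e-04, -5.15113306e+01, -3.67313612e+01, -2.27574367e-05,
        1.28411743e-02,  1.00665852e-05]), 'tool_pos': array([ 0.23867662, -0.63060146,  0.22992217]), 'tcp_rot': array([-3.08810919e+00, -5.64785156e-01,  4.74968491e-04]), 'wrist_force': array([ 0.74379005, -0.30239926,  0.18715806]), 'torque': array([ 0.00050634,  0.03807172, -0.0064055 ]), 'width': 0.99863891227618}
scene {'fx': 427.55575430780385, 'fy': 427.55575430780385, 'cx': 319.13960802131334, 'cy': 197.2525477064037, 'position': array([1.24803424, 0.54147345, 1.01565343]), 'attitude': array([-1.10360612, -2.40471076,  0.9923691 ])}
side {'fx': 497.1486477494639, 'fy': 497.1486477494639, 'cx': 322.089271321152, 'cy': 197.27121318147348, 'position': array([0.16406829, 0.87868592, 0.81600922]), 'attitude': array([-0.56594537,  2.56368358, -1.36426632])}
wrist {'fx': 301.45243168588814, 'fy': 301.45243168588814, 'cx': 321.2506455452884, 'cy': 193.09080872160177, 'position': array([ 0.30104379, -0.60811964,  0.37070108]), 'attitude': array([ 2.399851  , -1.65586342, -0.22588405])}
```

View pics/scene0.png

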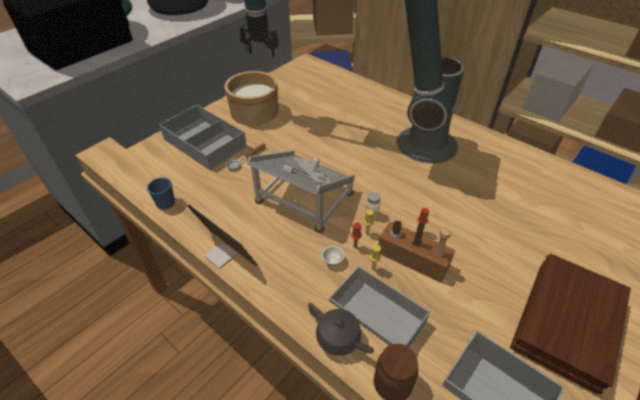

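View pics/side0.png

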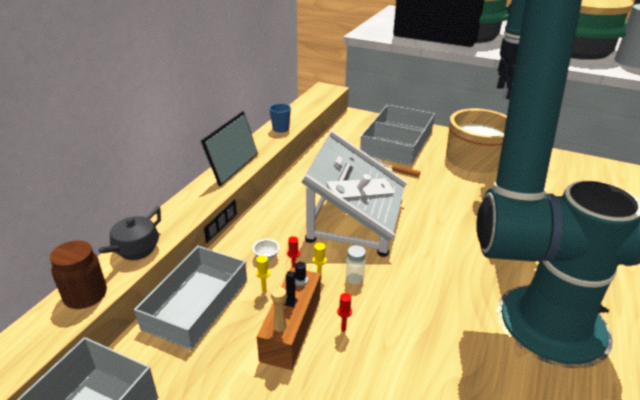

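View pics/wrist0.png

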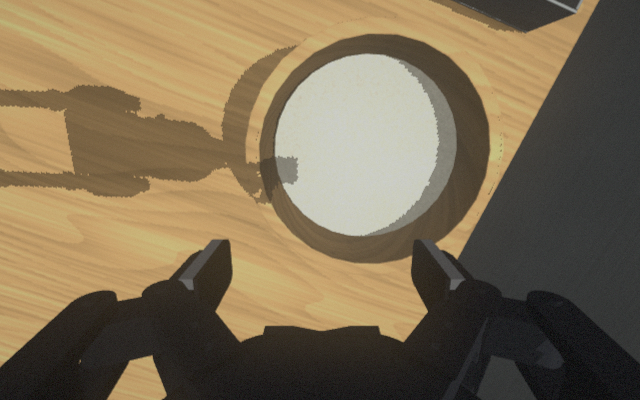

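Run:
```python
import cv2
a=cv2.imread("pics/scene0.png");b=cv2.imread("pics/side0.png")
cv2.imwrite("pics/c1.png",cv2.resize(a[140:240,230:370],None,fx=5,fy=5,interpolation=cv2.INTER_CUBIC))
cv2.imwrite("pics/c2.png",cv2.resize(b[120:260,290:420],None,fx=4,fy=4,interpolation=cv2.INTER_CUBIC))
cv2.imwrite("pics/c3.png",cv2.resize(a[190:290,340:470],None,fx=5,fy=5,interpolation=cv2.INTER_CUBIC))
cv2.imwrite("pics/c4.png",cv2.resize(b[240:370,240:370],None,fx=4,fy=4,interpolation=cv2.INTER_CUBIC))
```

```text
(no output)
```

View pics/c1.png

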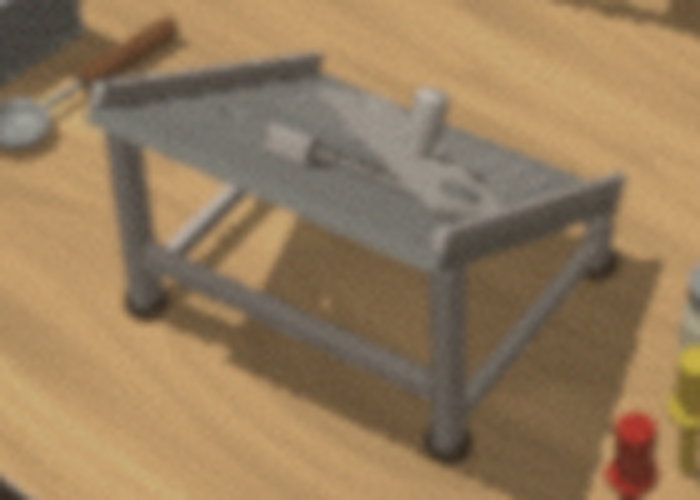

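View pics/c2.png

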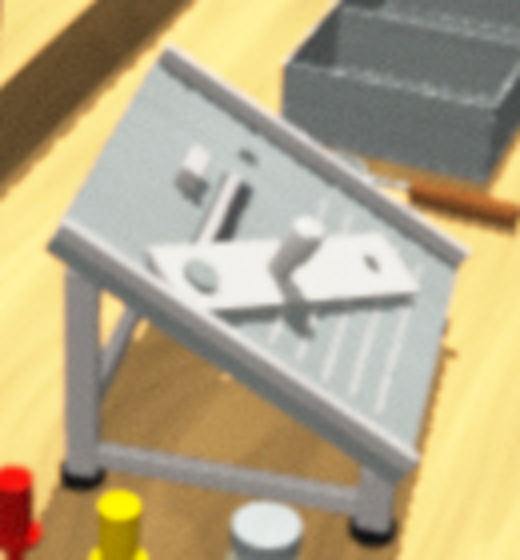

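View pics/c3.png

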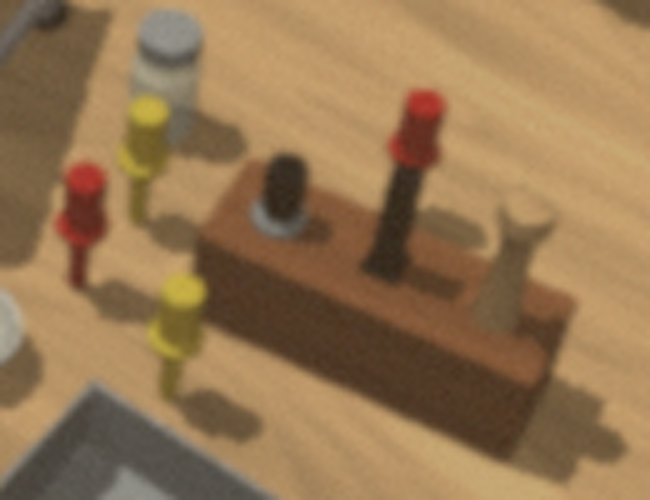

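View pics/c4.png

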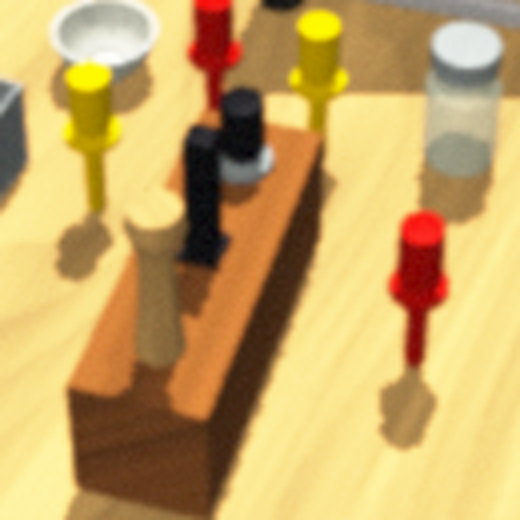

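```bash
cat > h.py <<'E'
import numpy as np, pickle
from scipy.spatial.transform import Rotation as R
from workcell import bot
def ray(ci,p):
    d=np.array([(p[0]-ci["cx"])/ci["fx"],(p[1]-ci["cy"])/ci["fy"],1.])
    d=R.from_rotvec(ci["attitude"]).apply(d); return ci["position"],d/np.linalg.norm(d)
def tri(*obs):
    A=np.zeros((3,3));b=np.zeros(3);L=[]
    for ci,p in obs:
        o,d=ray(ci,p);M=np.eye(3)-np.outer(d,d);A+=M;b+=M@o;L.append((o,M))
    x=np.linalg.solve(A,b); return x,[round(1000*np.linalg.norm(M@(x-o)),1) for o,M in L]
def onz(ci,p,z):
    o,d=ray(ci,p);return o+d*(z-o[2])/d[2]
def onplane(ci,p,c,n):
    o,d=ray(ci,p);return o+d*((c-o)@n)/(d@n)
def proj(ci,X):
    c=R.from_rotvec(ci["attitude"]).inv().apply(X-ci["position"]);return c[0]/c[2]*ci["fx"]+ci["cx"],c[1]/c[2]*ci["fy"]+ci["cy"]
E
python3 - <<'E'
from h import *
np.set_printoptions(precision=4,suppress=True)
S=bot.camera_info("scene");D=bot.camera_info("side")
c1=lambda x,y:(230+x/5-.4,140+y/5-.4)
c2=lambda x,y:(290+x/4-.4,120+y/4-.4)
c3=lambda x,y:(340+x/5-.4,190+y/5-.4)
c4=lambda x,y:(240+x/4-.4,240+y/4-.4)
P={}
for n,a,b in [("LU",(437,235),(52,232)),("LD",(620,178),(412,460)),("RU",(97,88),(168,48)),("RD",(318,57),(465,250)),("knobtop",(431,95),(307,230)),("bolt",(460,188),(203,273))]:
    P[n],r=tri((S,c1(*a)),(D,c2(*b)));print(n,P[n],r)
c=(P["LU"]+P["LD"]+P["RU"]+P["RD"])/4;print("c",c)
for a,b in ["LU LD".split(),"RU RD".split(),"LU RU".split(),"LD RD".split()]:
    v=P[a]-P[b];print(a,b,np.linalg.norm(v),v/np.linalg.norm(v),np.degrees(np.arctan2(v[1],v[0])))
for n,a,b in [("pintop",(288,162),(242,100)),("collar",(280,217),(246,160)),("masher",(528,208),(155,208)),("rodtop",(0,0),(203,137))]:
    if n!="rodtop": print(n,*tri((S,c3(*a)),(D,c4(*b))))
for n,p in [("blkA",(75,387)),("blkB",(205,415)),("blkC",(322,140)),("pin collar",(246,160)),("rodfoot",(200,250)),("masherfoot",(158,360))]: print(n,onz(D,c4(*p),.075))
for n,p in [("blk0",(575,302)),("blk1",(535,380)),("blk2",(200,232)),("blk3",(250,160)),("pin collar",(280,217)),("rodfoot",(385,265))]: print(n,onz(S,c3(*p),.075))
E
```

```text
LU [ 0.6082 -0.0204  0.1944] [np.float64(3.3), np.float64(3.3)]
LD [ 0.3867 -0.0561  0.0685] [np.float64(1.0), np.float64(1.0)]
RU [ 0.641  -0.2624  0.195 ] [np.float64(1.2), np.float64(1.2)]
RD [ 0.4247 -0.2931  0.071 ] [np.float64(2.7), np.float64(2.7)]
knobtop [ 0.4883 -0.1312  0.1629] [np.float64(0.6), np.float64(0.6)]
bolt [ 0.5329 -0.0697  0.1536] [np.float64(1.2), np.float64(1.2)]
c [ 0.5152 -0.158   0.1322]
LU LD 0.25724243584432577 [0.8609 0.1384 0.4895] 9.132727142595892
RU RD 0.25121838799771146 [0.8612 0.1221 0.4934] 8.069637729555412
LU RU 0.2441826186694049 [-0.1346  0.9909 -0.0023] 97.7332504784915
LD RD 0.2400684276618943 [-0.1582  0.9873 -0.0105] 99.10507370399998
pintop [0.5126 0.1897 0.1238] [np.float64(0.3), np.float64(0.3)]
collar [0.5122 0.1897 0.0794] [np.float64(1.9), np.float64(1.9)]
masher [0.4937 0.3174 0.1679] [np.float64(1.2), np.float64(1.2)]
blkA [0.5189 0.3539 0.075 ]
blkB [0.4563 0.3425 0.075 ]
blkC [0.484  0.1517 0.075 ]
pin collar [0.5142 0.1831 0.075 ]
rodfoot [0.5062 0.2514 0.075 ]
masherfoot [0.4915 0.3231 0.075 ]
blk0 [0.4556 0.3473 0.075 ]
blk1 [0.5167 0.3564 0.075 ]
blk2 [0.5492 0.1616 0.075 ]
blk3 [0.4853 0.1523 0.075 ]
pin collar [0.5103 0.1899 0.075 ]
rodfoot [0.5014 0.254  0.075 ]
```

Emit:
drive_tool(steps=[[[0,0,-35],6.1],[[0,0,-35],6.1],[[20,-32.4,0],0],[[20,-32.4,0],0],[[20,-32.4,0],0],[[20,-32.4,0],0],[[20,-32.4,0],0],[[20,-32.4,0],0]], jaw=0)

```text
time: 0.82
tool_pos: [0.3289, -0.4194, 0.3009]
tcp_rot: [-3.132, -0.233, 0.0]
wrist_force: [-0.4, -0.0, 0.1]
width: 0.003
```

Emit:
drive_tool(steps=[[[20,-32.4,0],0],[[20,-32.4,0],0],[[20,-32.4,0],0],[[20,-32.4,0],0],[[20,-32.4,0],0],[[20,-32.4,0],0],[[20,-32.4,0],0],[[20,-32.4,0],0]])

```text
time: 1.48
tool_pos: [0.4486, -0.1393, 0.3012]
tcp_rot: [3.133, 0.233, 0.0]
wrist_force: [0.5, 0.1, 0.3]
width: 0.001
```

```bash
cat >> h.py <<'E'
def pic(name,f):
    import cv2
    ci=bot.camera_info(name); im=bot.read_camera(name)
    cv2.imwrite(f"pics/{f}.png",im[:,:,::-1]); pickle.dump(ci,open(f"pics/{f}.pkl","wb"))
    s=bot.read_state(); print("t",s["time"],"pos",s["tool_pos"].round(4),"F",s["wrist_force"].round(1),"w",round(s["width"],3)); return im,ci
E
python3 -c "
from h import *
pic('wrist','w1')"
```

```text
t 1.5333 pos [ 0.451  -0.1332  0.3012] F [ 2.3  4.5 -0.2] w -0.001
```

View pics/w1.png

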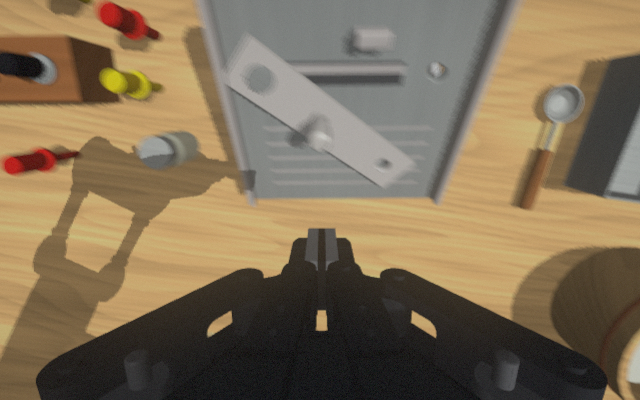

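Run:
```python
from h import *
import cv2
im,ci=pic('wrist','w2')
cv2.imwrite("pics/w2c.png",cv2.resize(im[0:220,190:530,::-1],None,fx=2.3,fy=2.3,interpolation=cv2.INTER_CUBIC))
```

```text
t 1.5833 pos [ 0.4498 -0.1364  0.3011] F [-0.   0.1  0.2] w 0.003
```

View pics/w2c.png

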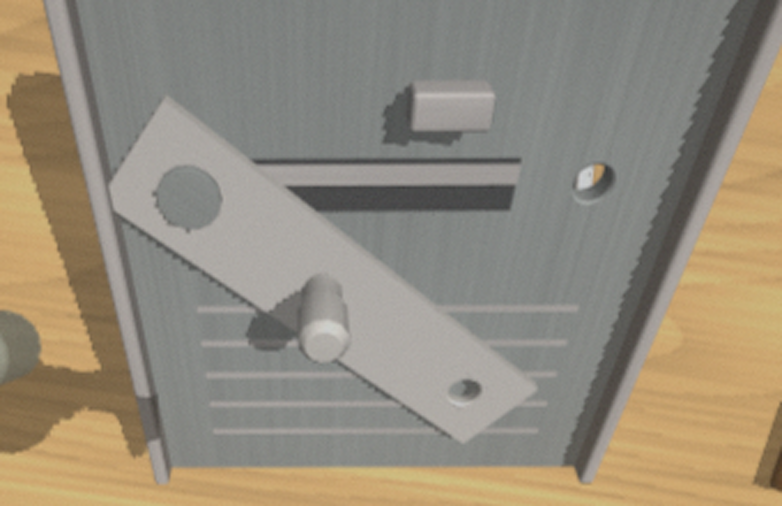

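Run:
```python
from h import *
np.set_printoptions(precision=4,suppress=True)
ci=pickle.load(open("pics/w2.pkl","rb"))
p=lambda x,y:(190+x/2.3-.3,y/2.3-.3)
psi=np.radians(8.5);cs,sn=np.cos(psi),np.sin(psi)
ux=np.array([.866*cs,.866*sn,.5]);uy=np.array([-sn,cs,0]);n=np.cross(ux,uy)
c=np.array([.522,-.157,.12])
f=lambda X:np.array([(X-c)@ux,(X-c)@uy,(X-c)@n])*1000
for nm,q,h in [("deckhole",(594,183),0),("guardhole",(464,391),9),("bolt",(188,197),12),("knobtop",(324,341),51),("s1",(254,160),0),("s2",(522,160),0),("g1",(213,431),0),("g2",(537,431),0),("LDr",(162,484),14),("RDr",(588,484),14),("LD",(168,466),0),("RD",(578,467),0)]:
    X=onplane(ci,p(*q),c+n*h/1000,n);print(nm,X,f(X))
```

```text
deckhole [ 0.5639 -0.2369  0.1371] [ 34.1797 -85.1764   0.    ]
guardhole [ 0.4637 -0.2139  0.0922] [-71.1225 -47.6884   8.9996]
bolt [ 0.5324 -0.0735  0.1469] [33.0356 81.0128 11.9995]
knobtop [ 0.4852 -0.1364  0.1597] [-9.0096 25.8367 50.9978]
s1 [ 0.5508 -0.0974  0.1415] [43.0595 54.6419  0.    ]
s2 [ 0.5672 -0.2043  0.1418] [ 43.5495 -53.429   -0.    ]
g1 [ 0.4157 -0.0869  0.0653] [-109.3994   85.035     0.    ]
g2 [ 0.4439 -0.2655  0.0661] [-107.7559  -95.7959   -0.    ]
LDr [ 0.3793 -0.0614  0.0628] [-138.5866  115.6848   13.9994]
RDr [ 0.4175 -0.3025  0.0641] [-136.0418 -128.4748   13.9994]
LD [ 0.3866 -0.0617  0.0508] [-138.351   114.2295   -0.    ]
RD [ 0.4236 -0.2999  0.0516] [-136.8114 -126.7873    0.    ]
```

```bash
cat > m.py <<'E'
from h import *
import cv2
np.set_printoptions(precision=4,suppress=True)
psi=np.radians(8.5);cs,sn=np.cos(psi),np.sin(psi)
ux=np.array([.866*cs,.866*sn,.5]);uy=np.array([-sn,cs,0]);n=np.cross(ux,uy)
c=np.array([.522,-.157,.12])
f=lambda X:np.array([(X-c)@ux,(X-c)@uy,(X-c)@n])*1000
E
python3 - <<'E'
from m import *
im,ci=pic('wrist','w3');print(ci["position"])
cv2.imwrite("pics/w3c.png",cv2.resize(im[0:220,190:530,::-1],None,fx=2.3,fy=2.3,interpolation=cv2.INTER_CUBIC))
for nm,q in [("deckhole",c+.04*ux-.08*uy),("bolt",c+.04*ux+.085*uy+.012*n)]: print(nm,proj(ci,q))
E
```

```text
t 1.6333 pos [ 0.4491 -0.1387  0.301 ] F [-0.1 -1.9 -0.1] w 0.003
[ 0.5155 -0.1272  0.4418]
deckhole (np.float64(440.931789783338), np.float64(71.28785526131833))
bolt (np.float64(262.39625148303077), np.float64(75.50658995402743))
```

View pics/w3c.png

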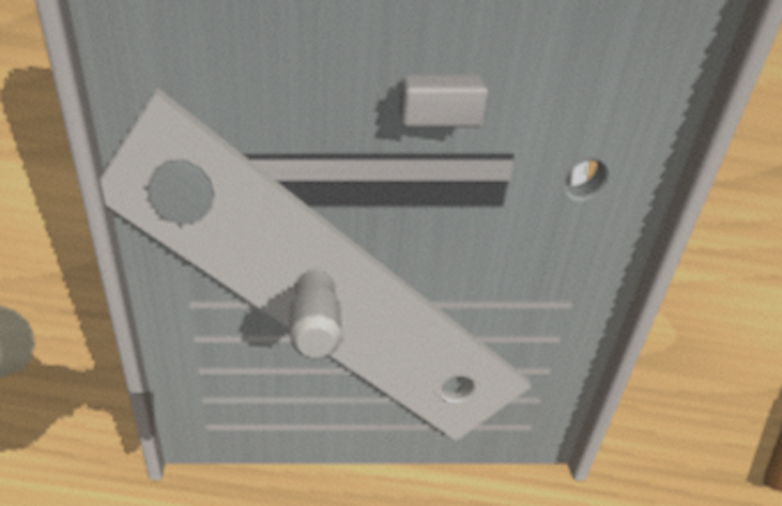

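Run:
```python
from m import *
S,ci=pic('scene','s1');D,cd=pic('side','d1');W,cw=pic('wrist','w4')
t=bot.read_state()["tool_pos"]
for nm,I,k in(("s",S,ci),("d",D,cd),("w",W,cw)):
    u,v=proj(k,t);print(nm,u,v)
    x0,y0=int(u)-30,int(v)-30
    cr=cv2.resize(I[y0:y0+60,x0:x0+60,::-1],None,fx=6,fy=6,interpolation=cv2.INTER_CUBIC)
    cv2.drawMarker(cr,(int((u-x0+.5)*6),int((v-y0+.5)*6)),(0,0,255),0,20,1)
    globals()["cr_"+nm]=cr
cv2.imwrite("pics/tips.png",cv2.resize(np.hstack([cr_s,cr_d,cr_w]),None,fx=.74,fy=.74))
# side cam deck hole & guard etc
c2=lambda x,y:(290+x/4-.4,120+y/4-.4)
for nm,q,h in [("deckhole",(248,157),0),("guardhole",(372,263),9),("bolt",(203,275),12),("knobtop",(307,229),51)]:
    X=onplane(cd,c2(*q),c+n*h/1000,n);print(nm,X,f(X))
c1=lambda x,y:(230+x/5-.4,140+y/5-.4)
for nm,q,h in [("bolt",(460,188),12),("knobtop",(431,95),51)]:
    X=onplane(ci,c1(*q),c+n*h/1000,n);print(nm,X,f(X))
```

```text
t 1.6833 pos [ 0.4486 -0.1402  0.301 ] F [-0.7 -0.7  0. ] w -0.003
t 1.7333 pos [ 0.4483 -0.1412  0.301 ] F [ 0.1  0.  -0.2] w -0.004
t 1.7833 pos [ 0.4482 -0.1418  0.3011] F [-0.   0.6 -1.2] w 0.0
s 321.6192987240465 113.76907429200494
d 387.9860281298162 128.63384294001867
w 321.2399184548852 246.72657774823546
deckhole [ 0.5689 -0.2394  0.1398] [ 39.5433 -88.4189  -0.    ]
guardhole [ 0.4682 -0.2175  0.0945] [-66.5273 -51.865    8.9996]
bolt [ 0.5351 -0.0774  0.1482] [35.5151 76.7966 11.9995]
knobtop [ 0.4891 -0.1346  0.162 ] [-4.2935 27.0541 50.9978]
bolt [ 0.5244 -0.0765  0.1421] [23.3876 79.237  11.9995]
knobtop [ 0.4874 -0.1318  0.1613] [-5.7687 30.0567 50.9978]
```

View pics/tips.png

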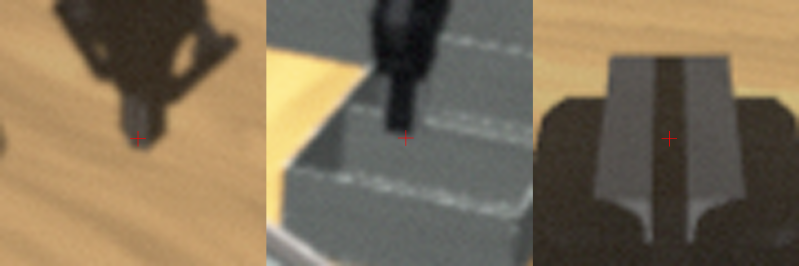

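Run:
```python
from m import *
cw=pickle.load(open("pics/w3.pkl","rb"));cd=bot.camera_info("side");cs_=bot.camera_info("scene")
p=lambda x,y:(190+x/2.3-.3,y/2.3-.3)
c2=lambda x,y:(290+x/4-.4,120+y/4-.4)
c1=lambda x,y:(230+x/5-.4,140+y/5-.4)
for nm,a,b,d,h in [("deckhole",(587,179),(248,157),None,0),("guardhole",(459,387),(372,263),None,9),("bolt",(180,192),(203,275),(460,188),12),("knobtop",(317,337),(307,229),(431,95),51),
 ("LDr",(155,479),(412,460),(620,178),14),("RDr",(581,479),(465,250),(318,57),14)]:
    X,r=tri((cw,p(*a)),(cd,c2(*b)));print(nm,X,r,f(X), [h])
    if d: X,r=tri((cw,p(*a)),(cd,c2(*b)),(cs_,c1(*d)));print("   3",X,r,f(X))
im=cv2.imread("pics/d1.png")
# current side crop
cv2.imwrite("pics/d1c.png",cv2.resize(im[120:260,290:420],None,fx=5,fy=5,interpolation=cv2.INTER_CUBIC)[:600])
```

```text
deckhole [ 0.5649 -0.2343  0.1432] [np.float64(2.1), np.float64(2.1)] [ 38.4046 -82.7827   4.6035] [0]
guardhole [ 0.4659 -0.213   0.098 ] [np.float64(1.1), np.float64(1.1)] [-66.21   -47.0748  12.8562] [9]
bolt [ 0.5329 -0.0741  0.1505] [np.float64(0.9), np.float64(0.9)] [35.193  80.3429 14.9119] [12]
   3 [ 0.5322 -0.0726  0.1506] [np.float64(1.8), np.float64(1.4), np.float64(2.2)] [34.8181 81.9438 15.2844]
knobtop [ 0.4873 -0.136   0.1618] [np.float64(2.2), np.float64(2.2)] [-6.1098 25.8491 51.817 ] [51]
   3 [ 0.4869 -0.1347  0.1612] [np.float64(2.7), np.float64(2.4), np.float64(2.3)] [-6.609  27.2397 51.3868]
LDr [ 0.3845 -0.0611  0.0674] [np.float64(3.0), np.float64(3.0)] [-131.7722  115.1885   15.3216] [14]
   3 [ 0.3842 -0.0597  0.0661] [np.float64(3.7), np.float64(3.0), np.float64(2.7)] [-132.5242  116.6058   14.2299]
RDr [ 0.4226 -0.2969  0.073 ] [np.float64(1.9), np.float64(1.9)] [-126.5321 -123.6665   18.7738] [14]
   3 [ 0.4228 -0.2965  0.0699] [np.float64(3.6), np.float64(2.3), np.float64(4.4)] [-127.826  -123.2942   15.978 ]
```

View pics/d1c.png

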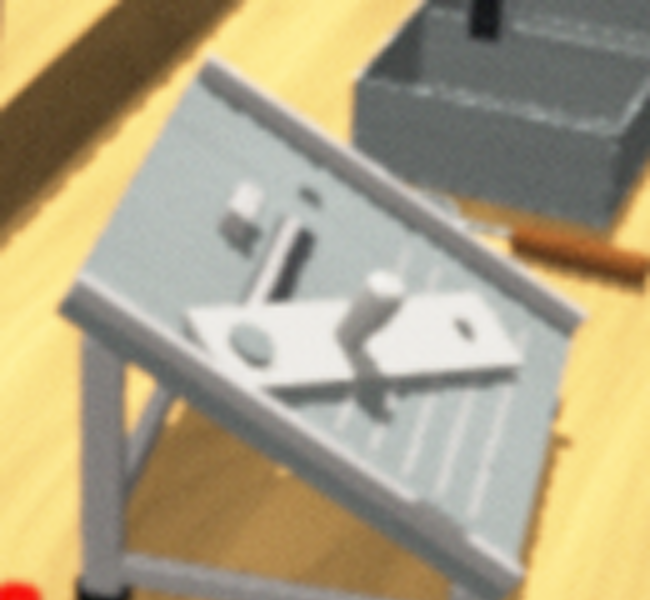

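Emit:
drive_tool(steps=[[[0,4,30],0],[[0,0,40],0],[[0,0,40],0],[[0,0,35],0],[[0,0,15],0],[[0,0,0],0],[[0,0,0],0]])

```text
time: 2.37
tool_pos: [0.448, -0.1462, 0.1405]
tcp_rot: [-3.132, -0.23, 0.004]
wrist_force: [-0.4, -0.1, 0.4]
width: 0.003
```

Emit:
drive_tool(steps=[[[8.7,1,-5],0],[[8.7,1,-5],0],[[6,1,-3.5],0],[[6,1,-3.5],0],[[6,1,-3.5],0],[[6,1,-3.5],0],[[0,0,0],0]])

```text
time: 2.95
tool_pos: [0.4932, -0.1469, 0.1683]
tcp_rot: [3.129, 0.234, 0.004]
wrist_force: [-3.6, -3.5, 1.9]
width: 0.0
```

Run:
```python
from m import *
im,ci=pic('wrist','w5')
```

```text
t 3.0 pos [ 0.493  -0.1466  0.1681] F [-2.6 -2.8  1.7] w 0.001
```

View pics/w5.png

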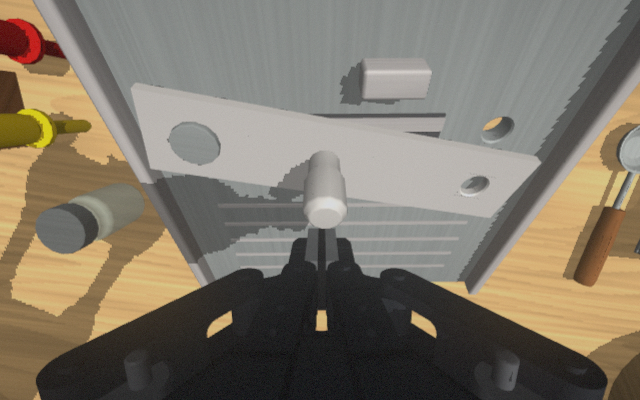

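Emit:
drive_tool(steps=[[[5,0.5,-2.9],0],[[4,0.5,-2.3],0],[[2,0,-1.2],0],[[0,0,0],0],[[0,0,0],0]])

```text
time: 3.42
tool_pos: [0.5034, -0.1448, 0.1735]
tcp_rot: [3.132, 0.234, 0.004]
wrist_force: [-2.7, -1.4, 1.9]
width: -0.0
```

Emit:
drive_tool(steps=[[[2,0,-1.2],0],[[2,0,-1.2],0],[[0,0,0],0],[[0,0,0],0]])

```text
time: 3.75
tool_pos: [0.5057, -0.1443, 0.1746]
tcp_rot: [3.132, 0.234, -0.001]
wrist_force: [-4.9, -3.5, 2.7]
width: -0.001
```

Run:
```python
from m import *
im,ci=pic('wrist','w6')
```

```text
t 3.8 pos [ 0.5057 -0.1443  0.1747] F [-4.9 -3.5  2.5] w -0.004
```

View pics/w6.png

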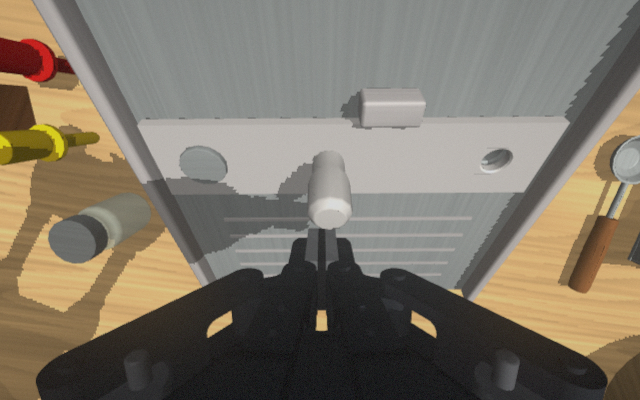

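Emit:
drive_tool(steps=[[[2,0,-1.2],0],[[2,0,-1.2],0],[[0,0,0],0],[[0,0,0],0]])

```text
time: 4.13
tool_pos: [0.506, -0.1441, 0.1749]
tcp_rot: [3.132, 0.234, -0.015]
wrist_force: [-11.3, -7.5, -0.5]
width: 0.002
```

Run:
```python
from m import *
im,ci=pic('wrist','w7');t=bot.read_state()["tcp_rot"];print(t)
cv2.imwrite("pics/w7c.png",cv2.resize(im[80:240,130:600,::-1],None,fx=1.7,fy=1.7,interpolation=cv2.INTER_CUBIC))
# guard hole on plane h=9, deck c revised
c=np.array([.5195,-.1615,.12])
print("pred guardhole",proj(ci,c+.04*ux-.08*uy+.009*n),"bolt",proj(ci,c+.04*ux+.085*uy+.012*n))
```

```text
t 4.1833 pos [ 0.506  -0.1441  0.1749] F [-10.5  -7.3  -1.1] w 0.0
[ 3.1319  0.2344 -0.0145]
pred guardhole (np.float64(498.2969060696713), np.float64(158.08039364678928)) bolt (np.float64(200.90424644800015), np.float64(160.98498667627194))
```

View pics/w7c.png

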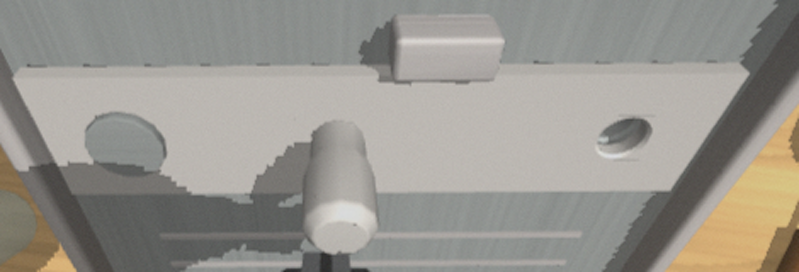

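Emit:
drive_tool(steps=[[[-12,0,0],0],[[-12,0,-20],0],[[0,0,-40],0],[[0,-20,-35],0],[[3,-40,-10],0],[[3,-40,0],0],[[3,-40,0],0],[[3,-40,0],0]])

```text
time: 4.85
tool_pos: [0.4719, 0.0355, 0.2832]
tcp_rot: [-3.131, -0.232, -0.007]
wrist_force: [1.6, 0.0, 0.5]
width: -0.001
```

Emit:
drive_tool(steps=[[[4,-40,0],0],[[4,-40,0],0],[[4,-35,0],0],[[4,-20,0],0],[[0,0,0],0],[[0,0,0],0],[[0,0,0],0]], jaw=0.5)

```text
time: 5.43
tool_pos: [0.4672, 0.1691, 0.2819]
tcp_rot: [-3.132, -0.235, -0.001]
wrist_force: [0.3, -0.4, -0.2]
width: 0.498
```

Run:
```python
from m import *
im,ci=pic('wrist','w8');pic('side','d8');print(bot.read_state()["tcp_rot"])
c0=np.array([.5118,.19,.12]);print(proj(ci,c0),proj(ci,c0-[0,0,.04]))
```

```text
t 5.4833 pos [0.4673 0.1686 0.2818] F [0.5 0.2 0.2] w 0.499
t 5.5333 pos [0.4673 0.1682 0.2817] F [ 0.2  0.3 -0.1] w 0.502
[-3.1329 -0.2318 -0.0008]
(np.float64(306.68014087091484), np.float64(131.11906868164232)) (np.float64(308.4116957674243), np.float64(128.8058181968696))
```

View pics/w8.png

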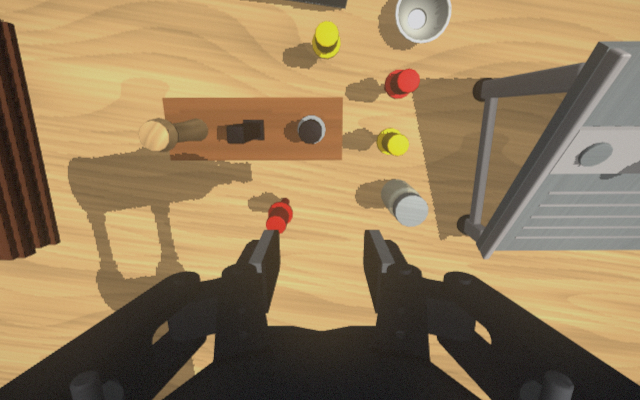

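View pics/d8.png

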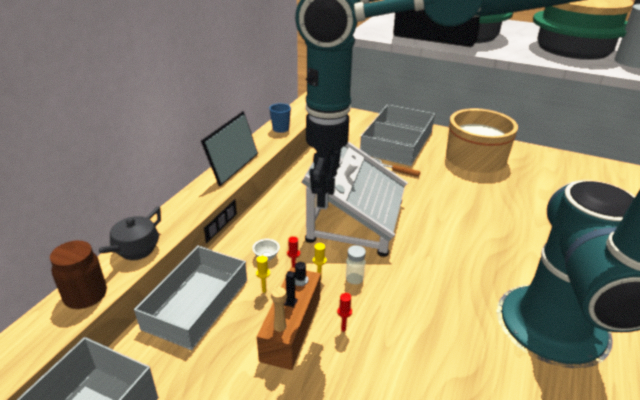

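Run:
```python
from m import *
im=cv2.imread("pics/w8.png");ci=pickle.load(open("pics/w8.pkl","rb"))
cr=cv2.resize(im[85:175,220:360],None,fx=5,fy=5,interpolation=cv2.INTER_CUBIC);cv2.imwrite("pics/w8c.png",cr)
g=cv2.cvtColor(im,cv2.COLOR_BGR2GRAY)[110:150,295:330];m=(g<50).astype(np.uint8)
cs_,_=cv2.findContours(m,0,1)
k=max(cs_,key=cv2.contourArea);(u,v),r=cv2.minEnclosingCircle(k);print(u+295,v+110,r,onz(ci,(u+295,v+110),.115),onz(ci,(u+295,v+110),.12))
```

```text
Traceback (most recent call last):
ValueError: max() iterable argument is empty
```

View pics/w8c.png

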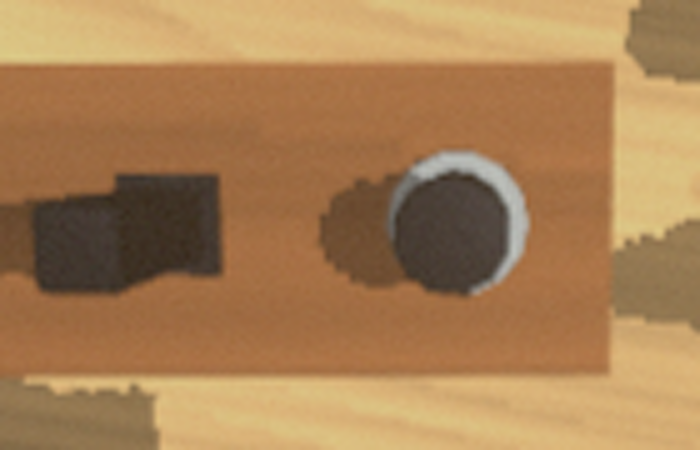

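Emit:
drive_tool(steps=[[[23,-6.5,20],0],[[23.5,-6.3,25],0],[[0,0,40],0],[[0,0,30],0],[[0,0,10],0],[[0,0,0],0],[[0,0,0],0]])

```text
time: 6.12
tool_pos: [0.5116, 0.1879, 0.157]
tcp_rot: [-3.133, -0.232, 0.0]
wrist_force: [0.6, -0.5, -0.4]
width: 0.502
```

Run:
```python
from m import *
im,ci=pic('wrist','w9');cv2.imwrite("pics/w9c.png",cv2.resize(im[80:300,200:450,::-1],None,fx=2.6,fy=2.6))
```

```text
t 6.1667 pos [0.5126 0.1883 0.1585] F [-0.4  0.2  0.4] w 0.498
```

View pics/w9c.png

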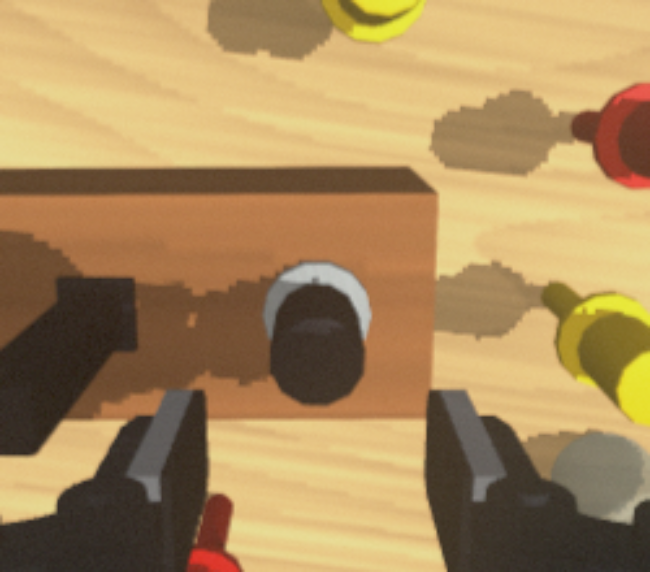

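Run:
```python
from m import *
ci=pickle.load(open("pics/w9.pkl","rb"))
for z,p in((.12,(316,360)),(.08,(318,310))): print(onz(ci,(200+p[0]/2.6,80+p[1]/2.6),z))
```

```text
[0.5131 0.1873 0.12  ]
[0.5139 0.1869 0.08  ]
```

Emit:
drive_tool(steps=[[[1,0,30],0],[[0,0,28],0],[[0,0,10],0],[[0,0,0],0],[[0,0,0],0]])

```text
time: 6.58
tool_pos: [0.5131, 0.1889, 0.0901]
tcp_rot: [-3.133, -0.233, -0.003]
wrist_force: [-0.2, -0.2, -0.1]
width: 0.501
```

Emit:
drive_tool(steps=[[[0,0,0],0],[[0,0,0],0],[[0,0,0],0],[[0,0,0],0],[[0,0,0],0],[[0,0,0],0]], jaw=0, force=25)

```text
time: 7.08
tool_pos: [0.5142, 0.1893, 0.0911]
tcp_rot: [-3.132, -0.234, -0.007]
wrist_force: [-0.1, -0.8, 6.7]
width: 0.268
```

Emit:
drive_tool(steps=[[[0,0,-10],0],[[0,0,-20],0],[[0,0,-15],0],[[0,0,-5],0],[[0,0,0],0],[[0,0,0],0]])

```text
time: 7.58
tool_pos: [0.5121, 0.1887, 0.1386]
tcp_rot: [-3.133, -0.234, -0.001]
wrist_force: [-0.5, -0.2, -1.5]
width: 0.269
```

Run:
```python
from m import *
im,ci=pic('wrist','w10');S,_=pic('scene','s10');D,_=pic('side','d10')
a=cv2.resize(im[100:300,200:450,::-1],None,fx=1.6,fy=1.6);b=cv2.resize(D[220:320,250:375,::-1],None,fx=3.2,fy=3.2,interpolation=cv2.INTER_CUBIC)
cv2.imwrite("pics/c10.png",np.hstack([a,b]))
```

```text
t 7.6333 pos [0.5115 0.1885 0.1378] F [ 0.4 -0.2 -0.7] w 0.267
t 7.6833 pos [0.5115 0.1884 0.1375] F [ 0.7 -0.2 -0.4] w 0.268
t 7.7333 pos [0.5116 0.1884 0.1374] F [ 0.8  0.7 -0.4] w 0.266
```

View pics/c10.png

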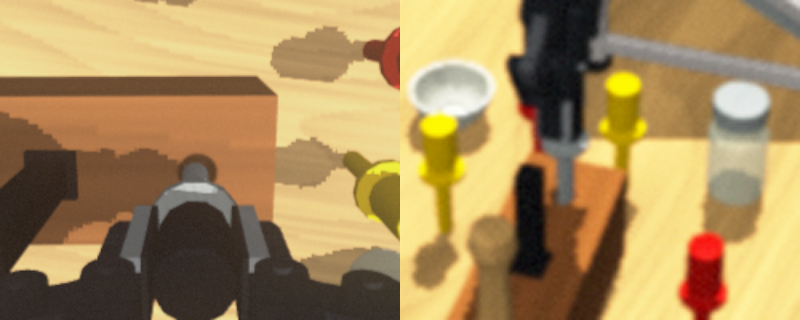

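Emit:
drive_tool(steps=[[[-2.5,0,-2],0],[[-7.4,0,0.2],0],[[-7.4,0,0.8],0],[[-7.2,0,1.3],0],[[-7.1,0,1.8],0],[[-6.8,0,2.3],0],[[-6.6,0,2.7],0],[[0,0,0],0]])

```text
time: 8.4
tool_pos: [0.4657, 0.1817, 0.1307]
tcp_rot: [3.133, 0.234, -0.003]
wrist_force: [2.0, 0.2, 0.5]
width: 0.267
```

Run:
```python
from m import *
im,ci=pic('wrist','w11');D,_=pic('side','d11')
a=cv2.resize(im[80:300,200:450,::-1],None,fx=1.6,fy=1.6);b=cv2.resize(D[210:320,250:375,::-1],None,fx=3.2,fy=3.2,interpolation=cv2.INTER_CUBIC)
cv2.imwrite("pics/c11.png",np.hstack([a,b]))
```

```text
t 8.45 pos [0.4662 0.1818 0.1309] F [ 0.4 -0.9 -0.2] w 0.271
t 8.5 pos [0.4664 0.1819 0.1309] F [ 0.2 -0.3  0.4] w 0.269
```

View pics/c11.png

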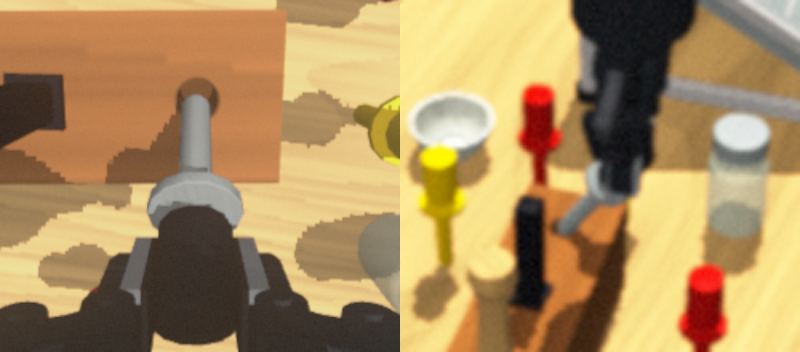

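Emit:
drive_tool(steps=[[[-5,0,-9],0],[[-10,0,-20],0],[[-10,0,-30],0],[[0,0,-40],0],[[0,0,-20],0],[[0,0,0],0],[[0,0,0],0]])

```text
time: 9.08
tool_pos: [0.4432, 0.1788, 0.2522]
tcp_rot: [-3.132, -0.234, -0.003]
wrist_force: [-0.9, -0.7, -0.4]
width: 0.276
```

Run:
```python
from m import *
im,ci=pic('wrist','w12')
cv2.imwrite("pics/c12.png",cv2.resize(im[60:260,220:420,::-1],None,fx=3,fy=3,interpolation=cv2.INTER_CUBIC))
print(ci["position"],bot.read_state()["tcp_rot"])
```

```text
t 9.1333 pos [0.4422 0.1784 0.2502] F [-0.1  0.7 -0.6] w 0.273
[0.5087 0.1877 0.3929] [-3.1327 -0.2337  0.0019]
```

View pics/c12.png

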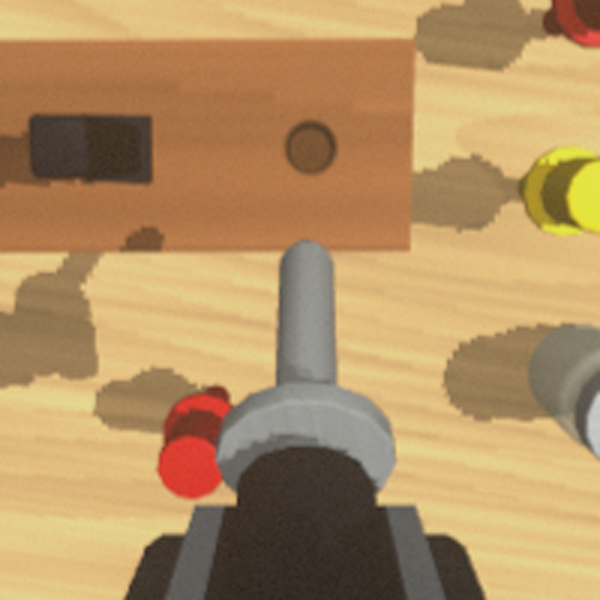

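Run:
```python
from m import *
ci=pickle.load(open("pics/w12.pkl","rb"))
tcp=np.array([.4422,.1784,.2502]);h=np.array([cs,sn,0]);nn=uy
q=lambda x,y:(220+x/3-.3,60+y/3-.3)
tip=onplane(ci,q(307,248),tcp,nn);
for yy in(440,448,455):
    col=onplane(ci,q(306,yy),tcp,nn);v=col-tip
    print(tip-tcp,(tip-tcp)@h,col-tcp,np.linalg.norm(v),np.degrees(np.arctan2(-(v@h),v[2])))
# pred using geometry: grasp point 21 behind tcp, axis tilted th, 35 below collar, tip 90
g=tcp+[0,0,.021]
for th in(22,25,28,30,32):
    a=np.radians(th);d=h*np.sin(a)-np.array([0,0,np.cos(a)])
    f2=lambda X:tuple(((np.array(proj(ci,X))-[220,60]+.3)*3).round())
    print(th,f2(g+.09*d),f2(g+.0325*d),f2(g+.088*d))
```

```text
[0.1939 0.029  1.4531] 0.1960257616577973 [-0.6472 -0.0967 -2.1195] 3.6723484599385645 166.6111249718376
[0.1939 0.029  1.4531] 0.1960257616577973 [-0.7152 -0.1069 -2.2618] 3.826942336766061 166.1018539611847
[0.1939 0.029  1.4531] 0.1960257616577973 [-0.7826 -0.117  -2.4026] 3.9801149124173563 165.6371179968621
22 (np.float64(304.0), np.float64(307.0)) (np.float64(303.0), np.float64(475.0)) (np.float64(304.0), np.float64(311.0))
25 (np.float64(304.0), np.float64(289.0)) (np.float64(303.0), np.float64(468.0)) (np.float64(304.0), np.float64(294.0))
28 (np.float64(304.0), np.float64(271.0)) (np.float64(303.0), np.float64(461.0)) (np.float64(304.0), np.float64(277.0))
30 (np.float64(304.0), np.float64(260.0)) (np.float64(303.0), np.float64(457.0)) (np.float64(304.0), np.float64(265.0))
32 (np.float64(304.0), np.float64(248.0)) (np.float64(303.0), np.float64(453.0)) (np.float64(304.0), np.float64(254.0))
```

Emit:
drive_tool(steps=[[[0,10,-20],0],[[0,25,-10],0],[[0,38,0],0],[[0,40,0],0],[[0,40,0],0],[[0,40,0],0],[[0,40,0],0],[[0,40,0],0]])

```text
time: 9.8
tool_pos: [0.4817, -0.093, 0.2778]
tcp_rot: [-3.131, -0.233, 0.007]
wrist_force: [0.4, 0.4, -0.3]
width: 0.267
```

Emit:
drive_tool(steps=[[[0,40,0],0],[[1,40,0],0],[[0,35,0],0],[[0,25,0],0],[[0,14,20],0],[[0,0,20],0],[[0,0,0],0],[[0,0,0],0]])

```text
time: 10.47
tool_pos: [0.5049, -0.2426, 0.2366]
tcp_rot: [-3.128, -0.232, 0.011]
wrist_force: [-0.9, -0.0, -1.0]
width: 0.268
```

Run:
```python
from m import *
im,ci=pic('wrist','w13');im,ci=pic('wrist','w14')
cv2.imwrite("pics/c14.png",cv2.resize(im[40:260,180:460,::-1],None,fx=2.7,fy=2.7,interpolation=cv2.INTER_CUBIC))
c=np.array([.5185,-.1615,.12]);G=c+.04*ux-.08*uy+.009*n;print(G)
print("G px crop",(np.array(proj(ci,G))-[180,40]+.3)*2.7)
```

```text
t 10.5167 pos [ 0.5062 -0.2429  0.2386] F [-0.2  0.4 -0. ] w 0.268
t 10.5667 pos [ 0.507  -0.2431  0.24  ] F [-0.3  0.1 -0.1] w 0.269
[ 0.5601 -0.2362  0.1478]
G px crop [386.4429 235.6112]
```

View pics/c14.png

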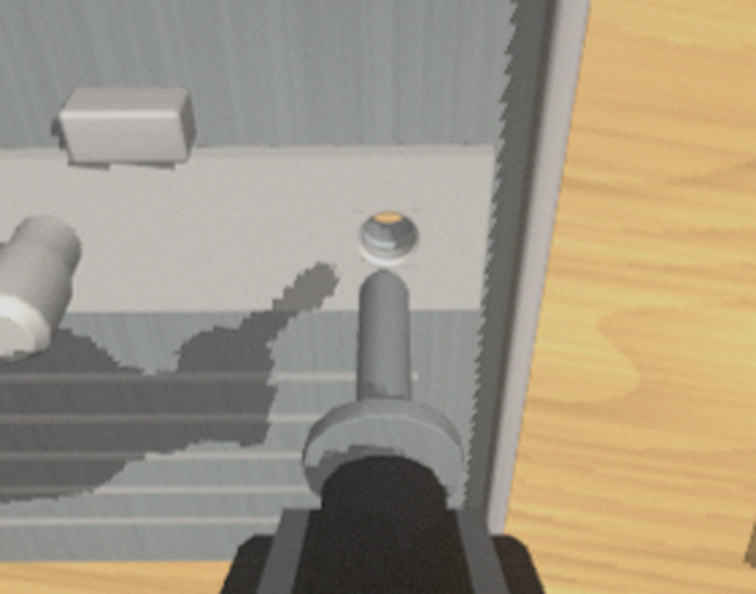

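Run:
```python
from m import *
for i in range(1):
    im,ci=pic('wrist','w15')
cv2.imwrite("pics/c15.png",cv2.resize(im[90:220,260:390,::-1],None,fx=4.5,fy=4.5,interpolation=cv2.INTER_CUBIC))
t=bot.read_state()["tool_pos"];h=np.array([cs,sn,0]);g=t+[0,0,.021]
for th in(28,30,31,32,33):
    a=np.radians(th);d=h*np.sin(a)-np.array([0,0,np.cos(a)])
    T=g+.09*d
    print(th,T,((np.array(proj(ci,T))-[260,90]+.3)*4.5).round(1))
pickle.dump(t,open("t15.pkl","wb"))
```

```text
t 10.6167 pos [ 0.5076 -0.2433  0.241 ] F [ 0.7 -0.3 -0.7] w 0.276
28 [ 0.5494 -0.2371  0.1825] [276.1 262.8]
30 [ 0.5521 -0.2366  0.184 ] [276.1 244.9]
31 [ 0.5534 -0.2364  0.1848] [276.1 236. ]
32 [ 0.5548 -0.2362  0.1856] [276.1 227. ]
33 [ 0.5561 -0.2361  0.1865] [276.1 218.1]
```

View pics/c15.png

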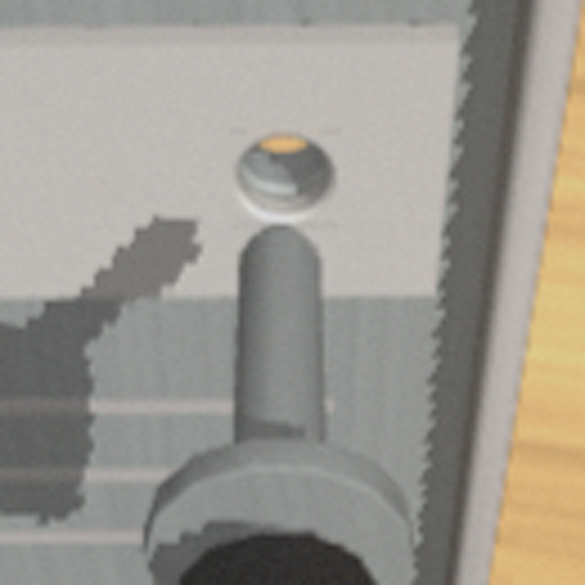

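Emit:
drive_tool(steps=[[[0,1.3,14],0],[[2.7,0,12],0],[[0,0,4],0],[[0,0,0],0],[[0,0,0],0],[[0,0,0],0],[[0,0,0],0]])

```text
time: 11.2
tool_pos: [0.5106, -0.2448, 0.2112]
tcp_rot: [3.132, 0.234, 0.002]
wrist_force: [-0.1, 0.2, -1.2]
width: 0.274
```

Run:
```python
from m import *
im,ci=pic('wrist','w16')
D,_=pic('side','d16')
cv2.imwrite("pics/c16.png",cv2.resize(im[90:220,260:390,::-1],None,fx=4.5,fy=4.5,interpolation=cv2.INTER_CUBIC))
cv2.imwrite("pics/d16c.png",cv2.resize(D[100:220,300:420,::-1],None,fx=4.5,fy=4.5,interpolation=cv2.INTER_CUBIC))
t=bot.read_state()["tool_pos"];h=np.array([cs,sn,0]);g=t+[0,0,.021]
G=np.array([ 0.5601,-0.2362,0.1478])
print(((np.array(proj(ci,G))-[260,90]+.3)*4.5).round(1))
for th in(29,30,31,32,33):
    a=np.radians(th);d=h*np.sin(a)-np.array([0,0,np.cos(a)])
    T=g+.09*d
    print(th,T,((np.array(proj(ci,T))-[260,90]+.3)*4.5).round(1),"rel",(T-G)@h,(T-G)[2],(T-G)@ux,(T-G)@n)
```

```text
t 11.25 pos [ 0.5106 -0.2449  0.2112] F [ 0.1 -0.3 -1.4] w 0.274
t 11.3 pos [ 0.5105 -0.2449  0.2111] F [-0.3  0.2 -0.3] w 0.27
[265.3 208.5]
29 [ 0.5536 -0.2384  0.1534] [273.6 258.3] rel -0.006718100960360771 0.005562290243313089 -0.0030367303100158833 0.008175993830889522
30 [ 0.555  -0.2382  0.1541] [273.6 249.5] rel -0.005350966782531196 0.0063357775452592136 -0.0014660484610424084 0.008162266745460077
31 [ 0.5563 -0.238   0.1549] [273.6 240.6] rel -0.003997540040626337 0.007133006822668597 0.00010463373615189099 0.008175953928744173
32 [ 0.5577 -0.2378  0.1558] [273.6 231.8] rel -0.002658233001542744 0.00795373523178039 0.0016748378365541781 0.00821705121149319
33 [ 0.559  -0.2376  0.1566] [273.6 222.9] rel -0.0013334536311787636 0.008797712770770544 0.0032440855407844626 0.008285546075076672
```

View pics/c16.png

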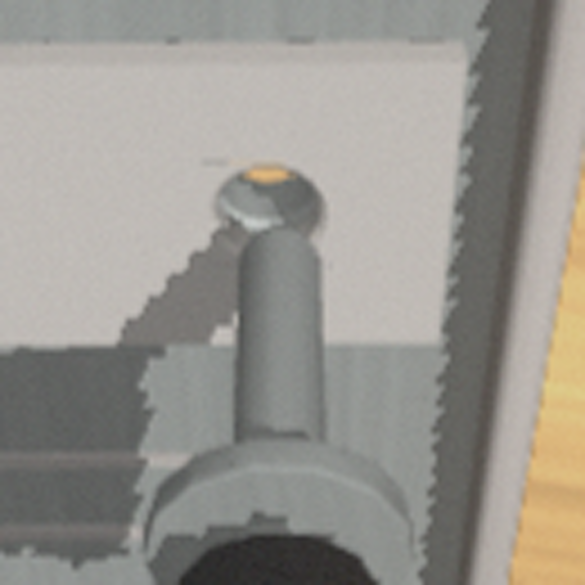

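View pics/d16c.png

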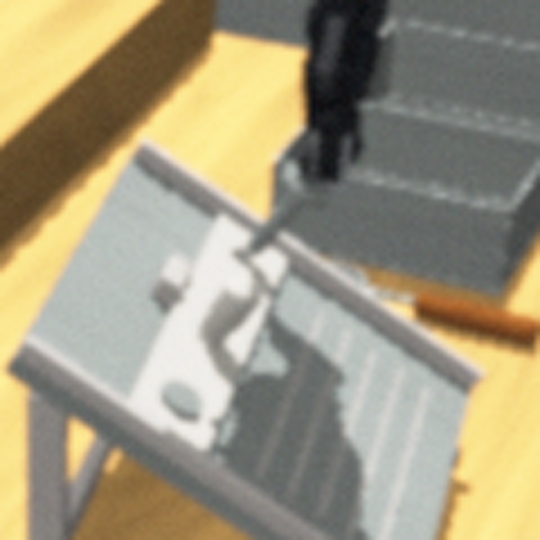

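Emit:
drive_tool(steps=[[[0,-1.5,0],0],[[0,0,0],0],[[1.5,0,2.6],0],[[1.5,0,2.6],0],[[1.5,0,2.6],0],[[1.5,0,2.6],0],[[0,0,0],0],[[0,0,0],0]])

```text
time: 11.97
tool_pos: [0.5159, -0.2422, 0.1996]
tcp_rot: [-3.133, -0.234, 0.001]
wrist_force: [0.2, -0.4, -1.2]
width: 0.276
```

Run:
```python
from m import *
im,ci=pic('wrist','w17')
cv2.imwrite("pics/c17.png",cv2.resize(im[90:220,260:390,::-1],None,fx=4.5,fy=4.5,interpolation=cv2.INTER_CUBIC))
```

```text
t 12.0167 pos [ 0.5159 -0.2423  0.1998] F [ 0.2  0.2 -1.4] w 0.269
```

View pics/c17.png

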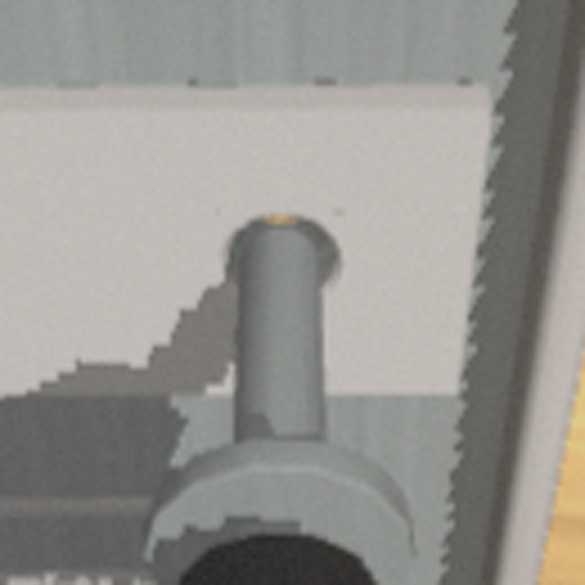

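Emit:
drive_tool(steps=[[[0,0.5,0],0],[[1,0,1.73],0],[[1,0,1.73],0],[[1,0,1.73],0],[[1,0,1.73],0],[[0,0,0],0],[[0,0,0],0]])

```text
time: 12.6
tool_pos: [0.5201, -0.2421, 0.193]
tcp_rot: [-3.133, -0.234, -0.0]
wrist_force: [0.4, -0.0, -1.1]
width: 0.272
```

Run:
```python
from m import *
im,ci=pic('wrist','w18')
cv2.imwrite("pics/c18.png",cv2.resize(im[90:220,260:390,::-1],None,fx=4.5,fy=4.5,interpolation=cv2.INTER_CUBIC))
```

```text
t 12.65 pos [ 0.5201 -0.2421  0.193 ] F [ 0.5  0.2 -1.7] w 0.266
```

View pics/c18.png

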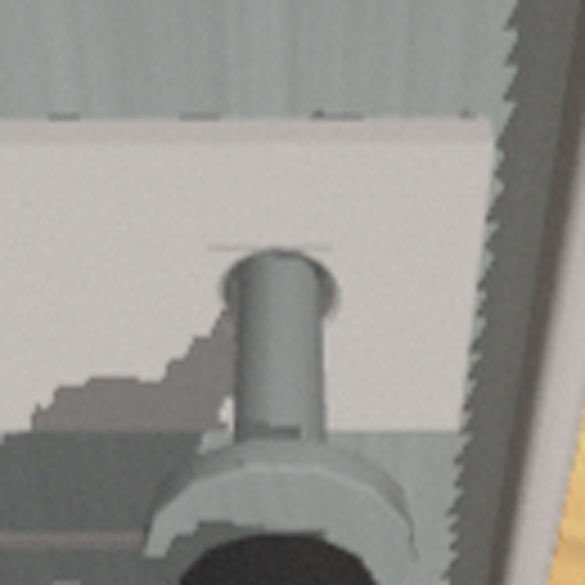

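Emit:
drive_tool(steps=[[[0.5,0,1.73],0],[[0.9,0,1.73],0],[[0.9,0,1.73],0],[[1,0,1.73],0],[[1,0,1.73],0],[[1,0,1.73],0],[[0,0,0],0],[[0,0,0],0]])

```text
time: 13.32
tool_pos: [0.5256, -0.2414, 0.1826]
tcp_rot: [3.133, 0.234, 0.001]
wrist_force: [1.8, 0.4, -0.4]
width: 0.268
```

Run:
```python
from m import *
im,ci=pic('wrist','w19')
cv2.imwrite("pics/c19.png",cv2.resize(im[90:220,260:390,::-1],None,fx=4.5,fy=4.5,interpolation=cv2.INTER_CUBIC))
```

```text
t 13.3667 pos [ 0.5256 -0.2414  0.1825] F [ 3.8  1.2 -0.4] w 0.278
```

View pics/c19.png

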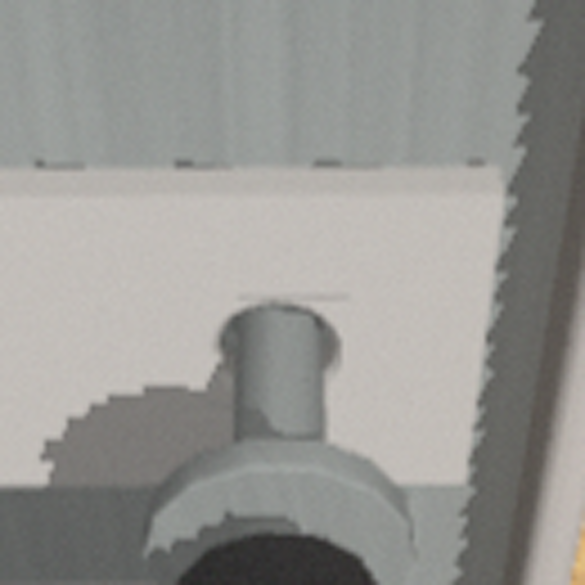

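Emit:
drive_tool(steps=[[[1.2,0,1.73],0],[[1.1,0,1.73],0],[[1,0,1.73],0],[[1,0,1.73],0],[[1,0,1.73],0],[[1,0,1.73],0],[[0,0,0],0]])

```text
time: 13.95
tool_pos: [0.5319, -0.2405, 0.1722]
tcp_rot: [3.133, 0.234, 0.001]
wrist_force: [1.7, 1.5, 1.8]
width: 0.269
```

Emit:
drive_tool(steps=[[[1,0,1.73],0],[[1,0,1.73],0],[[1,0,1.73],0],[[0,0,0],0],[[0,0,0],0]])

```text
time: 14.37
tool_pos: [0.5349, -0.24, 0.167]
tcp_rot: [3.133, 0.234, 0.001]
wrist_force: [3.6, 1.3, 2.2]
width: 0.273
```

Run:
```python
from m import *
im,ci=pic('wrist','w20')
D,_=pic('side','d20')
cv2.imwrite("pics/c20.png",np.hstack([cv2.resize(im[120:220,270:370,::-1],None,fx=4,fy=4,interpolation=cv2.INTER_CUBIC),cv2.resize(D[110:210,310:410,::-1],None,fx=4,fy=4,interpolation=cv2.INTER_CUBIC)]))
```

```text
t 14.4167 pos [ 0.5348 -0.2401  0.167 ] F [3.8 1.8 2. ] w 0.269
t 14.4667 pos [ 0.5348 -0.2401  0.1671] F [3.9 0.9 2.2] w 0.269
```

View pics/c20.png

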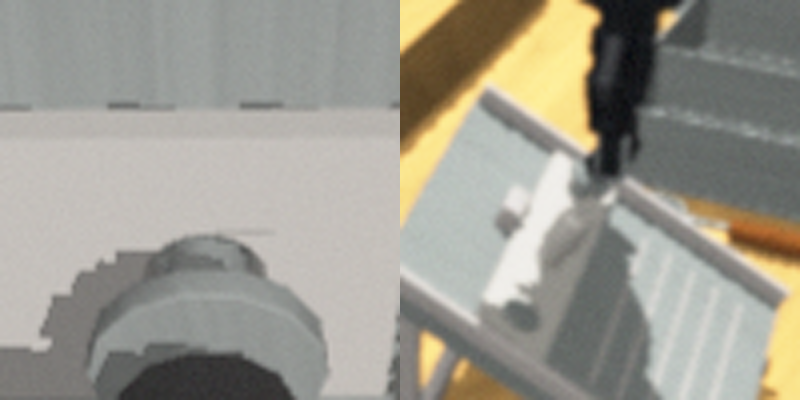

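Emit:
drive_tool(steps=[[[1,0,1.73],0],[[1,0,1.73],0],[[1,0,1.73],0],[[1,0,1.73],0],[[0,0,0],0],[[0,0,0],0]])

```text
time: 14.97
tool_pos: [0.5388, -0.2395, 0.1605]
tcp_rot: [3.133, 0.234, 0.002]
wrist_force: [4.6, 1.5, 4.0]
width: 0.272
```

Emit:
drive_tool(steps=[[[1,0,1.73],0],[[0.5,0,0.87],0],[[0.5,0,0.87],0],[[0,0,0],0],[[0,0,0],0]])

```text
time: 15.38
tool_pos: [0.5403, -0.2393, 0.1585]
tcp_rot: [3.132, 0.234, 0.0]
wrist_force: [-1.1, 0.8, 10.6]
width: 0.267
```

Run:
```python
from m import *
im,ci=pic('wrist','w21')
D,_=pic('side','d21')
cv2.imwrite("pics/c21.png",np.hstack([cv2.resize(im[120:220,270:370,::-1],None,fx=4,fy=4,interpolation=cv2.INTER_CUBIC),cv2.resize(D[110:210,310:410,::-1],None,fx=4,fy=4,interpolation=cv2.INTER_CUBIC)]))
```

```text
t 15.4333 pos [ 0.5403 -0.2393  0.1584] F [-0.5  2.6 11.5] w 0.274
t 15.4833 pos [ 0.5403 -0.2393  0.1584] F [-0.4  3.1 11.1] w 0.268
```

View pics/c21.png

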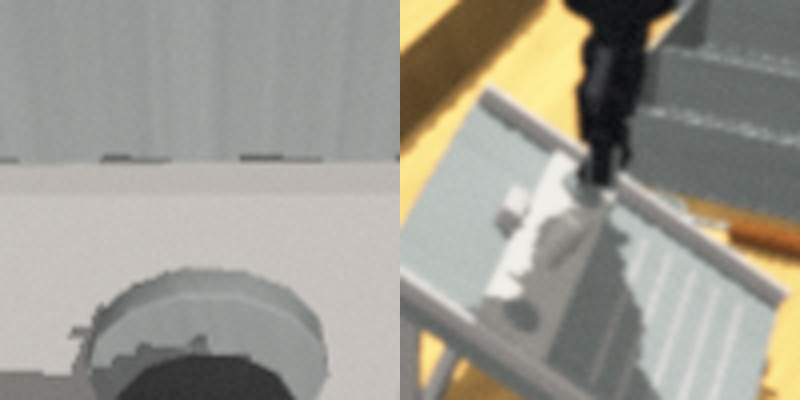

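Emit:
drive_tool(steps=[[[0.5,0,1],0],[[0.5,0,1],0],[[0.5,0,1],0],[[0,0,0],0],[[0,0,0],0]])

```text
time: 15.9
tool_pos: [0.5409, -0.2394, 0.1582]
tcp_rot: [3.132, 0.234, -0.002]
wrist_force: [-8.4, 4.3, 25.8]
width: 0.27
```

Run:
```python
from m import *
im,ci=pic('wrist','w22')
S,_=pic('scene','s22')
cv2.imwrite("pics/c22.png",np.hstack([cv2.resize(im[120:220,270:370,::-1],None,fx=4,fy=4,interpolation=cv2.INTER_CUBIC),cv2.resize(S[120:220,230:330,::-1],None,fx=4,fy=4,interpolation=cv2.INTER_CUBIC)]))
```

```text
t 15.95 pos [ 0.541  -0.2394  0.1582] F [-7.6  4.  24.7] w 0.271
t 16.0 pos [ 0.5409 -0.2394  0.1582] F [-8.1  3.9 24.5] w 0.268
```

View pics/c22.png

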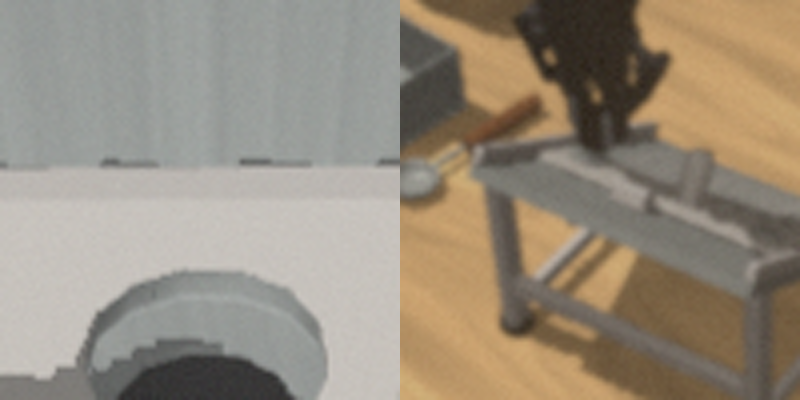

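Emit:
drive_tool(steps=[[[-0.7,0,-1.3],0],[[0,0,0],0],[[0,0,0],0]])

```text
time: 16.25
tool_pos: [0.5407, -0.2393, 0.1583]
tcp_rot: [3.132, 0.234, -0.0]
wrist_force: [-4.0, 3.1, 18.7]
width: 0.272
```

Emit:
drive_tool(steps=[[[0,0,0],0],[[0,0,0],0],[[0,0,0],0],[[0,0,0],0],[[0,0,0],0]], jaw=0.55)

```text
time: 16.67
tool_pos: [0.54, -0.2389, 0.1537]
tcp_rot: [-3.132, -0.233, 0.004]
wrist_force: [-0.0, -0.1, -0.6]
width: 0.545
```

Run:
```python
from m import *
im,ci=pic('wrist','w23')
cv2.imwrite("pics/c23.png",cv2.resize(im[90:300,200:450,::-1],None,fx=2.6,fy=2.6,interpolation=cv2.INTER_CUBIC))
```

```text
t 16.7167 pos [ 0.5403 -0.2389  0.154 ] F [ 0.8 -0.  -0.1] w 0.552
```

View pics/c23.png

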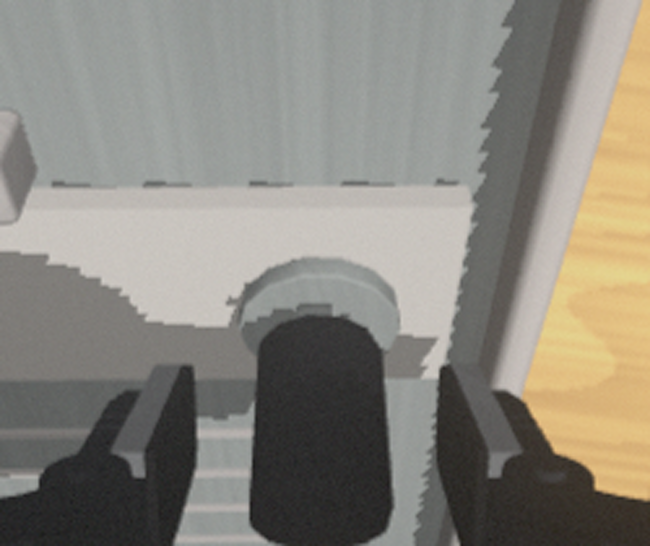

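Emit:
drive_tool(steps=[[[0,0,-10],0],[[0,0,-20],0],[[0,0,-35],0],[[0,0,-40],0],[[-20,0,-30],0],[[-20,0,0],0],[[0,0,0],0],[[0,0,0],0]])

```text
time: 17.38
tool_pos: [0.5014, -0.2452, 0.2913]
tcp_rot: [3.132, 0.232, 0.003]
wrist_force: [-0.9, 0.6, -0.5]
width: 0.551
```

Run:
```python
from m import *
im,ci=pic('wrist','w24')
D,_=pic('side','d24');S,_=pic('scene','s24')
cv2.imwrite("pics/c24.png",cv2.resize(im[0:240,180:500,::-1],None,fx=2.4,fy=2.4,interpolation=cv2.INTER_CUBIC))
cv2.imwrite("pics/c24b.png",np.hstack([cv2.resize(D[120:240,295:395,::-1],None,fx=4,fy=4,interpolation=cv2.INTER_CUBIC),cv2.resize(S[120:240,240:340,::-1],None,fx=4,fy=4,interpolation=cv2.INTER_CUBIC)]))
```

```text
t 17.4333 pos [ 0.5014 -0.2449  0.2901] F [ 0.2 -0.8 -0.9] w 0.552
t 17.4833 pos [ 0.5014 -0.2447  0.2893] F [-0.4  0.4 -0.4] w 0.546
t 17.5333 pos [ 0.5015 -0.2446  0.2888] F [ 0.1 -0.  -0. ] w 0.55
```

View pics/c24.png

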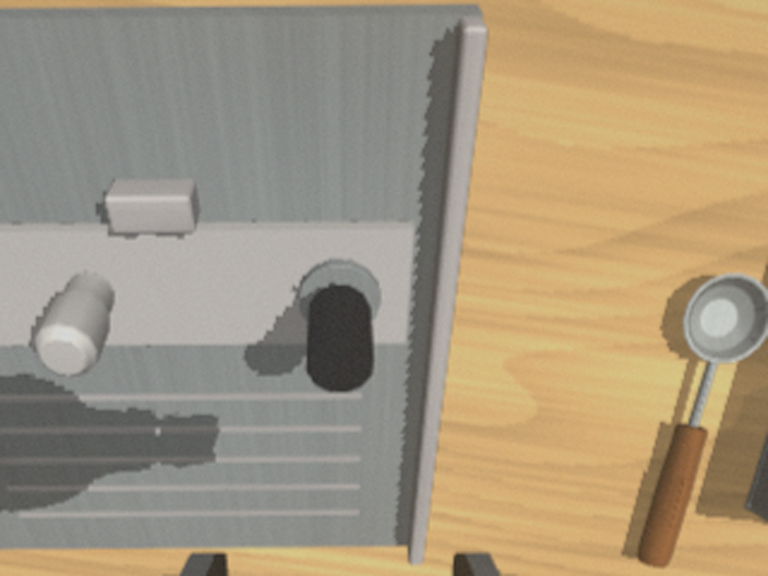

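View pics/c24b.png

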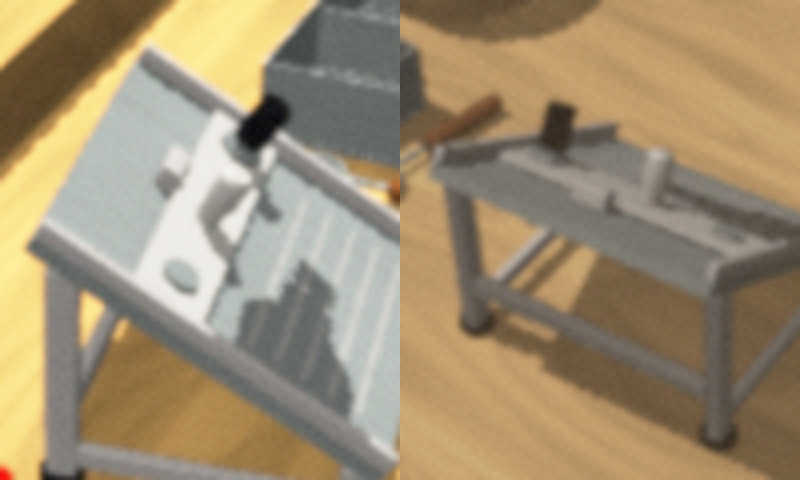

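View pics/s24.png

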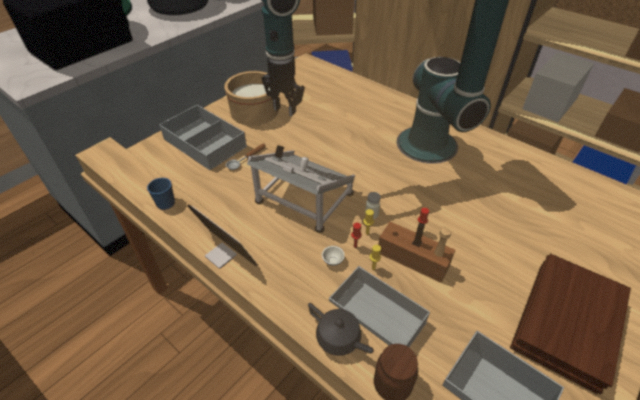

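Run:
```python
from m import *
im,ci=pic('wrist','w25')
G=np.array([ 0.5601,-0.2362,0.1478])
for nm,X in(("collar top",G+.005*n),("headtop",G+.045*n),("bolt",G+.165*uy+.003*n)): print(nm,(np.array(proj(ci,X))-[180,0]+.3)*2.4)
cv2.imwrite("pics/c25.png",cv2.resize(im[0:240,120:440,::-1],None,fx=2.4,fy=2.4,interpolation=cv2.INTER_CUBIC))
```

```text
t 17.5833 pos [ 0.5015 -0.2445  0.2887] F [ 0.3  0.1 -0.1] w 0.553
collar top [340.2492 292.9648]
headtop [339.9713 358.2092]
bolt [-99.0464 289.4599]
```

View pics/c25.png

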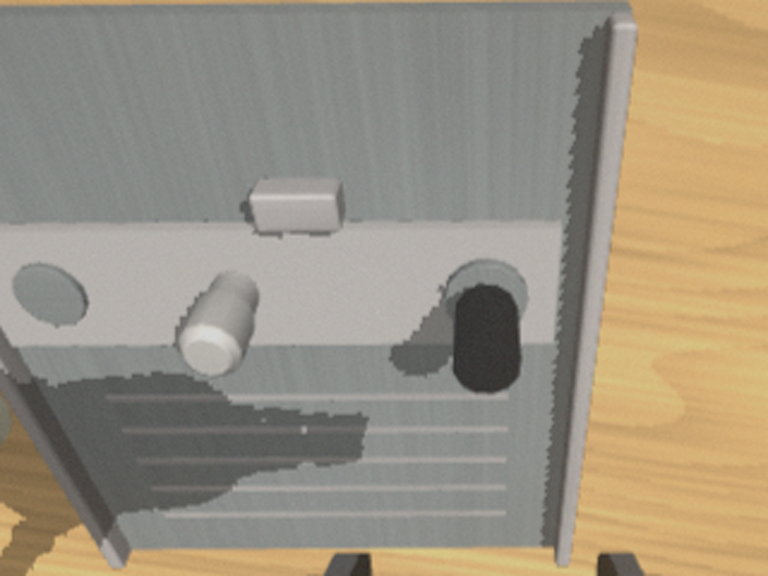

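```bash
python3 -c "
from workcell import bot
print(bot.finish_job())"
```

```text
the job is handed in; nothing more can be done
None
```

I swung the guard shut and pinned it with the steel-collared lock pin, then let go and handed the job in at about 17.6 s. No verdict is reported, so the result rests on my own checks.

**How it went**
- I pushed the guard by its knob until it stopped against the block. A further 4 mm command moved it only 0.3 mm.
- The tool can only point straight down, so I lifted the pin almost out of its hole in the block. Levering it against the hole's edge turned it about 31° in the grip, close to the deck's slope.
- I then slid it down the deck's normal through both holes until the collar stopped on the guard at about 26 N, released it and backed off.

**Last checks**
- **Pin and guard:** The collar, head top and pivot bolt all sat within about 2 pixels (about 2 mm) of where a fully seated, square pin and shut guard should appear. They were all shifted the same way, so I read that as calibration error, not tilt.
- **Robot:** The wrist force was about zero and nothing was touching.
- **Other items:** In the final scene view the other utensils and dishes looked where they started; I judged this by eye and did not measure it.

**Disagreement:** Early on, the fixed and wrist cameras differed by about 5 mm on where the deck was. For the insertion I went by the wrist view of the hole and pin tip together.

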